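# Refit the filter cassette of the booth's air cleaner

### The job

Put the filter cassette back into the open well of the bench air cleaner: hold it tilted, hook its thin tongue under the cleaner's fixed lip, then lower the other edge and press it down until it lies flat on the bottom of the well and the spring catch snaps back over it. Leave the basket, the tube rack and the bottle where they stand.

Things in the scene. Friction and masses are not known exactly. Their poses are not given: they have to be found in the camera images.
- cleaner: Fixed white bench air cleaner, its x from -95 to +150 mm, y +-70. Origin on the counter under the centre of its open filter well; z up. Lip at the well's -x end, spring catch at its +x end; beyond x +100 the fan housing, top at z 66. Lip edge to far wall is 134 mm, the cassette with its tongue 144 mm: it goes in only tongue first and tilted.
- well_center (a point): Centre of the well's flat bottom (cleaner frame 0, 0, 40 mm); axes as the cleaner's. The well is 106 mm wide (y +-53) between side walls 12 mm high; it ends at x +67 in an upright wall 12 mm high, with the spring catch in the middle above it.
- lip_edge (a point): Middle of the lower edge of the fixed aluminium lip that overhangs the well across its whole -x end (cleaner frame -67, 0, 49.5 mm); axes as the cleaner's. The gap under the lip is 9.5 mm high and runs back to a wall at x -82; the lip's top is at z 57.5.
- catch (a joint): Sloping steel plate, 50 mm wide (y). 0 = sprung out; grows to 0.010 m pushed back along the cleaner's +x. At rest: lower front corner at cleaner x 59, z 55, lowest point z 54; face slopes 24 deg back to x 68, z 75. 600 N/m, 7.2 N at rest. The free edge, pressed down with 5 to 15 N (most to start it), pushes it back; it snaps over the seated plate (top at z 52). Weight alone will not do.
- cassette_fin (a point): Centre of the pull fin of the loose white filter cassette (about 0.35 kg, starts flat on the counter). Plate 130 (x) x 100 (y) x 12 mm; fin across its middle 14 thick (x), 46 long (y), 34 mm high. This point is 29 mm above the plate's underside, the fin's top 46. Axes: x from tongue to free edge, z out of the plate's top; seated, they match the cleaner's.
- tongue_tip (a point): Middle of the end of the cassette's thin tongue (14 mm long, 80 wide, 5 thick, flush with the plate's underside, on its -x edge): 79 mm towards -x from the fin, 2.5 mm above the underside. Axes as the fin's.
- free_edge (a point): Middle of the plate's opposite (free) edge: 65 mm towards +x from the fin, 6 mm above the underside. Axes as the fin's.
- basket_rim (a point): Bystander: green plastic basket with swab packs, 170 x 250 x 85 mm; this point is the middle of its top rim on the -x side.
- rack_edge (a point): Bystander: white tube rack with capped tubes, 70 x 190 x 91 mm; this point is the middle of the upper edge of its 35 mm high block on the -x side.
- sanitizer: Bystander: white bottle, 64 mm across, 160 mm high, origin under its centre.
Things that resemble listed ones, but are neither listed nor needed, are in the scene too. What is shaped like the part that bears cassette_fin but yellow is not meant.

How it is judged:
By the outcome, as a careful person would: the job done as asked, in the order asked, and still so for the second after the job is handed in, with the robot touching nothing.
It also fails if it takes over 61 s, if anything falls off the work surface, if the arm or the gripper's body presses on something with over 40 N, if the wrist force passes 120 N, or if a joint passes its speed limit or range.

### The arm

A 6-joint arm with a two-finger parallel gripper is mounted at the origin on the work surface. World frame = base frame: x ahead of the robot, y to its left, z up, the work surface at z = 0. Lengths are in m, angles in rad, forces in N, time in s.
With the tool pointing down it reaches from about 0.25 to 0.725 m from the base axis. Payload 4 kg.
Tool frame: the origin (TCP) lies on the front face of the gripper's body, between the roots of the fingers; the fingertips stand 73 mm ahead of it and the grasp point (between the pads) lies 54 mm ahead of it; z points along the fingers, y is the line along which they close (so a half turn about z gives the same grasp; the last joint's range is limited). The gripper opens to 85 mm and grips with 20 to 120 N. Pads are 22 mm wide; open, the fingers measure 114 mm over their backs; the gripper's body (76 mm by 85 mm) begins 54 mm behind the grasp point. The pads swing forward as they close: fully open they stand 13 mm farther back than shut.
Start: joints at [-1.123, 0.241, 0.005, 1.335, 0, 1.571], TCP at [0.216, -0.451, 0.304] pointing down, gripper open.
Joint ranges: [-2.72, 2.72], [-1.05, 1.87], [-1.09, 1.28], [-1.99, 2.15], [-1.42, 1.44], [-3.14, 3.14]. Speed limits (rad/s): [2.79, 2.79, 3.14, 3.14, 3.14, 3.14].

### API

Orientations are given as a unit quaternion [x, y, z, w].
In Python, from workcell import bot gives the robot as it stands. The module is installed in compiled form; this text tells all that it offers.
- The arm moves only by the tool step_arm, never from a script. Its argument "rows" is a list of rows, each a list of 2 entries, a list of its own where there are three numbers: the shift along the tool's x, y, z in mm, then the turn about the tool's z in degrees. A call has 1 to 12 rows; each row is the pose to reach, as a shift and turn from the pose commanded when the call began, along the tool's axes at that moment; what a row does not reach only later rows make up. A row lasts 1/8 s, in which the tool goes at most 62.5 mm and 10.7 degrees, less where a joint would pass 70% of its speed; a pose out of reach is approached as far as the arm can. A call with a gripper value outside its range is refused whole. "claw" is the gripper's target within -1 to 1 (shut at 1, half-way at 0, fully open at -1), set as the call begins (left out, the last holds). The fingers move at their own pace and stop on an object; the grip force is fixed at half the most. Time passes only in rows, so rows that repeat a pose let the fingers close. It gives the time, the measured TCP pose, the force, the opening and the grip force at its end, in the units of the state.
- bot.get_obs(): the state, without advancing time (a new reading comes with each control period).
- bot.camera(name): name is "scene" or "side" or "wrist"; returns (picture, depth): 400x640x3 uint8, red, green, blue; 400x640 float32, m along the optical axis (not along the pixel's ray), 0 where there is no reading.
- bot.camera_params(name): a dict with "fx", "fy", "cx", "cy" (pixels), "pose" (4x4, takes a point from camera to world coordinates). Camera axes: x right, y up, looking along -z (the intrinsics and any distortion apply to the point x, -y, -z); pixel columns grow to the right and rows downward; lengths in m; the calibration is good to about 2 mm. The wrist camera is an equidistant fisheye: a pixel r from the principal point sees the ray r / f radians off the axis. A picture is of the moment at which its call begins: read the wrist's pose just before it. camera_params takes no time and is no camera call; for the wrist camera it gives the pose at the moment of the call.
- bot.job_done(): hands the job in; it is judged then, once.
Trained networks look in the newest picture that a camera, given by its name, has taken for a name from the list of things; names that differ only in an ending like _2 or _b are one class to them, and where a whole thing is asked for, a point or a joint stands for the part that bears it (a point fixed in the world has none). Each returns a list of dicts, best first, with "score" (0 to 1); they miss things now and then, are a little off and sometimes report something else, mostly with a low value. They report only what shows in the picture. A call takes as long as a camera call. They do not tell look-alikes from the thing itself.
- bot.trace(target, camera): "pixels" (400x640 bool, what is visible of it) and "uv" ([column, row] in pixels, amid what is visible of it).
The state is a dict: "clock": time; "joint_pos": joint angles; "joint_vel": joint speeds; "tau": joint torques, N m; "eef_pos": TCP position; "tool_rot": TCP orientation; "ft_force": force on the tool from outside, world axes, zero at the start; "ft_torque": the same for the moment, N m; "grip_width": finger opening in m; "grasp_force": force on a finger pad.
Only numpy, scipy, OpenCV 4.12 (cv2) and the standard library are available. Lean on these libraries where they do the work, as an engineer would, in place of code of your own. Each camera call takes 0.05 s, during which the arm holds its last target. There are 200 camera calls.

## Working session

There is one attempt and no reset: what is moved stays moved. The work goes in short steps, Python scripts to look and compute and a tool call to move; the robot and the scene stay as the last step left them, time stands still between calls to the robot, and variables do not carry over. Pictures are saved under pics/ and viewed, at most 10 in all, crops included, and the job is handed in when it is done.

Besides the shell and the picture viewer there is one more tool, called after ">>>" as name(argument=value, ...), one argument or row to a line, values as JSON. step_arm: Moves the arm, as the interface text tells. Its arguments: {"type":"object","properties":{"rows":{"type":"array"},"claw":{"type":"number"}},"required":["rows"]}

```bash
mkdir -p pics; cat > h.py <<'E'
import numpy as np, cv2
from workcell import bot
from scipy.spatial.transform import Rotation as R
def world(cam, D, us, vs, P=None):
    P=P or bot.camera_params(cam); us=np.asarray(us,float); vs=np.asarray(vs,float)
    d=D[vs.astype(int),us.astype(int)]
    x=(us-P['cx'])/P['fx']; y=(vs-P['cy'])/P['fy']
    if cam=='wrist':
        r=np.hypot(x,y)+1e-9; k=np.tan(r)/r; x=x*k; y=y*k
    p=np.stack([x*d,-y*d,-d,np.ones_like(d)],-1)
    return (p@np.array(P['pose']).T)[:,:3], d
E
python3 - <<'E'
from h import *
for c in ['scene','side']:
    I,D=bot.camera(c); cv2.imwrite(f'pics/{c}0.png',I[...,::-1]); np.save(c+'D.npy',D)
    for t in ['cleaner','cassette_fin','catch','basket_rim','rack_edge','sanitizer']:
        for q in bot.trace(t,c)[:3]:
            v,u=np.nonzero(q['pixels'])
            if len(u)==0: continue
            W,d=world(c,D,u,v); W=W[d>0]
            print(c,t,round(q['score'],2),np.round(q['uv']),len(u),np.round(np.percentile(W,[3,50,97],axis=0),3).tolist())
o=bot.get_obs(); print(o['clock'],o['eef_pos'],o['tool_rot'])
E
```

```text
scene cleaner 0.59 [258. 196.] 5150 [[0.434, -0.255, 0.007], [0.564, -0.176, 0.048], [0.671, -0.118, 0.068]]
scene cassette_fin 0.66 [310. 139.] 1142 [[0.204, -0.301, 0.001], [0.282, -0.231, 0.012], [0.343, -0.175, 0.045]]
scene cassette_fin 0.63 [448. 222.] 1771 [[0.23, 0.198, 0.003], [0.308, 0.256, 0.012], [0.368, 0.311, 0.045]]
scene cassette_fin 0.59 [336. 214.] 1728 [[0.389, -0.064, 0.003], [0.456, 0.01, 0.012], [0.511, 0.071, 0.045]]
scene catch 0.6 [244. 196.] 157 [[0.576, -0.21, 0.04], [0.592, -0.185, 0.058], [0.606, -0.166, 0.077]]
scene basket_rim 0.59 [306. 372.] 9049 [[0.76, 0.118, 0.004], [0.822, 0.202, 0.068], [0.922, 0.341, 0.085]]
scene rack_edge 0.91 [168. 248.] 2753 [[0.767, -0.321, 0.0], [0.807, -0.208, 0.036], [0.834, -0.132, 0.092]]
scene rack_edge 0.52 [243. 278.] 1409 [[0.747, -0.03, 0.01], [0.779, -0.002, 0.1], [0.8, 0.015, 0.161]]
scene sanitizer 0.65 [243. 279.] 1392 [[0.748, -0.028, 0.009], [0.779, -0.001, 0.1], [0.8, 0.015, 0.161]]
scene sanitizer 0.33 [389. 259.] 2167 [[0.428, 0.151, 0.004], [0.507, 0.201, 0.012], [0.564, 0.245, 0.045]]
side cleaner 0.94 
[... 576 characters left out ...]
 0.006], [0.824, 0.275, 0.063], [0.927, 0.367, 0.086]]
side rack_edge 0.85 [251. 156.] 1669 [[0.756, -0.304, 0.008], [0.777, -0.208, 0.042], [0.819, -0.132, 0.092]]
side rack_edge 0.7 [316. 172.] 91 [[0.579, -0.206, 0.058], [0.585, -0.182, 0.065], [0.603, -0.165, 0.078]]
side rack_edge 0.64 [130. 254.] 10685 [[0.754, 0.118, 0.007], [0.824, 0.275, 0.063], [0.927, 0.367, 0.086]]
side sanitizer 0.91 [222. 190.] 1348 [[0.735, -0.025, 0.009], [0.755, 0.002, 0.081], [0.785, 0.015, 0.16]]
side sanitizer 0.36 [332. 188.] 4258 [[0.424, -0.254, 0.006], [0.543, -0.149, 0.043], [0.657, -0.118, 0.069]]
0.7 [ 0.21649853 -0.45069805  0.30394344] [9.75040032e-01 2.22029133e-01 9.77594708e-06 3.04469007e-05]
```

View pics/scene0.png

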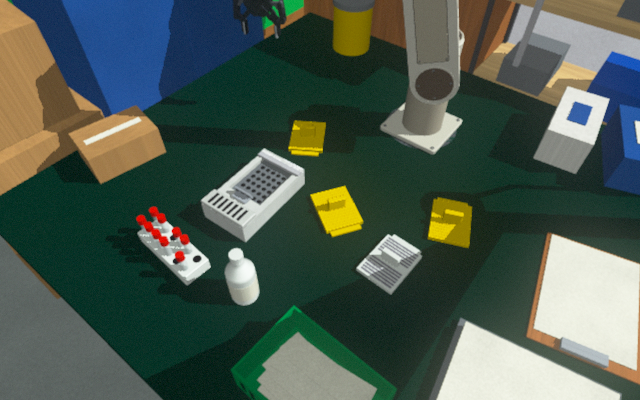

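View pics/side0.png

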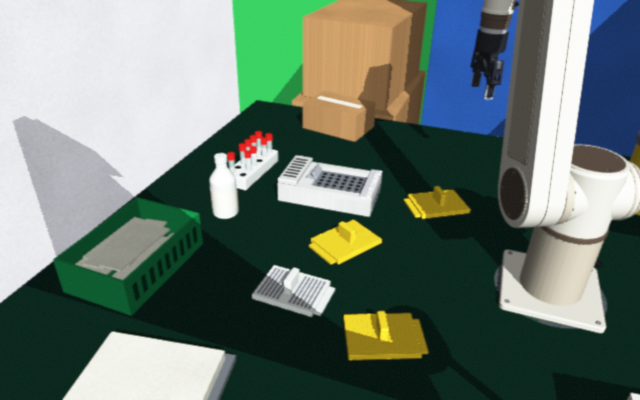

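```bash
python3 - <<'E'
from h import *
for c,mk in [('scene',(389,260)),('side',(290,290))]:
    D=np.load(c+'D.npy'); I=cv2.imread(f'pics/{c}0.png')
    v,u=np.mgrid[0:400,0:640]; W,d=world(c,D,u.ravel(),v.ravel())
    def rect(n,m):
        p=W[m]; r=cv2.minAreaRect((p[:,:2]*1000).astype(np.float32)); print(c,n,m.sum(),np.round(r[0],1),np.round(r[1],1),round(r[2],1),'med',np.round(np.median(p,axis=0)*1000,1))
    near=(d>0)&(np.abs(W[:,0]-.49)<.12)&(np.abs(W[:,1]-.205)<.1)&(I.reshape(-1,3).min(1)>60)
    z=W[:,2]
    rect('plate',near&(z>.0095)&(z<.016)); rect('fin',near&(z>.025)); rect('fintop',near&(z>.0435)); rect('tongue',near&(z>.003)&(z<.0075))
    cl=(d>0)&(W[:,0]>.4)&(W[:,0]<.69)&(W[:,1]>-.3)&(W[:,1]<-.08)
    rect('all',cl&(z>.045)&(z<.08)); rect('house',cl&(z>.063)&(z<.069)); rect('lip',cl&(z>.055)&(z<.0595)&(W[:,0]<.5)); rect('catch',cl&(z>.0705))
E
```

```text
scene plate 1625 [500.6 197.4] [100.7 130.8] 87.1 med [511.5 200.9  11.9]
scene fin 191 [500.8 197.1] [47.  16.6] 84.9 med [504.9 199.   43.4]
scene fintop 92 [500.8 197.7] [45.8 16.4] 84.5 med [501.5 198.9  45.7]
scene tongue 156 [492.4 195.1] [105.2 148.5] 87.4 med [430.1 205.3   5. ]
scene all 2737 [ 546.9 -192.4] [249.1 144.5] 2.6 med [ 599.9 -183.    56.7]
scene house 853 [ 626.8 -187.4] [ 88.1 141.7] 2.7 med [ 645.8 -183.9   66. ]
scene lip 349 [ 457.7 -195.8] [ 67.4 143.1] 2.4 med [ 440.1 -192.9   57.2]
scene catch 42 [ 620.6 -175.1] [74.7 83.6] 6.6 med [ 589.9 -190.9   74.8]
side plate 1908 [499.1 196.3] [105.  131.4] 87.8 med [489.1 206.4  12.9]
side fin 219 [498.7 197.6] [48.  15.5] 89.4 med [495.2 203.7  43.8]
side fintop 113 [498.5 197.5] [47.8 14.1] 88.9 med [497.8 198.3  46.3]
side tongue 320 [488.5 189.3] [122.2 142.9] 85.0 med [431.3 220.7   5.4]
side all 2030 [ 545.6 -193.3] [244.8 151.5] 2.9 med [ 582.5 -169.9   55.9]
side house 457 [ 622.9 -187.4] [ 89.3 146.2] 3.1 med [ 640.  -181.1   66.8]
side lip 238 [ 448.6 -197.7] [ 50.5 141.8] 3.2 med [ 437.3 -193.2   58. ]
side catch 50 [ 621.8 -192.6] [ 80.3 117.4] 3.1 med [ 586.4 -189.5   74. ]
```

>>> step_arm(
  rows=[
    [[54,-46,0],-5],
  ],
  claw=-1,
)

```text
clock: 0.82
eef_pos: [0.2416, -0.3955, 0.3035]
tool_rot: [0.965, 0.263, 0.0, 0.001]
ft_force: [1.4, 1.2, 0.2]
grip_width: 0.0851
grasp_force: 0.0
```

```bash
python3 - <<'E'
from h import *
o=bot.get_obs(); print(o['clock'],o['eef_pos'],o['tool_rot'],o['joint_pos'],o['grip_width'])
a=2*np.degrees(np.arctan2(o['tool_rot'][1],o['tool_rot'][0]));print(a)
E
```

```text
0.825 [ 0.24159374 -0.3955498   0.30345232] [9.64824791e-01 2.62892973e-01 8.49362745e-05 6.33159418e-04] [-1.02239383e+00  1.67809416e-01 -8.80600524e-02  1.31366336e+00
 -1.89708864e-04  1.58715974e+00] 0.08513208206574534
30.483587163966657
```

>>> step_arm(
  rows=[
    [[523,-378,40],-146.7],
    [[523,-378,84],-146.7],
    [[523,-378,84],-146.7],
    [[523,-378,84],-146.7],
    [[523,-378,84],-146.7],
    [[523,-378,84],-146.7],
    [[523,-378,84],-146.7],
    [[523,-378,84],-146.7],
    [[523,-378,84],-146.7],
    [[523,-378,84],-146.7],
    [[523,-378,84],-146.7],
    [[523,-378,84],-146.7],
  ],
)

```text
clock: 2.33
eef_pos: [0.4994, 0.2006, 0.2191]
tool_rot: [0.173, 0.985, -0.0, -0.0]
ft_force: [-0.5, -0.7, 0.3]
grip_width: 0.0854
grasp_force: 0.0
```

```bash
cat >> h.py <<'E'
def tool():
    o=bot.get_obs(); q=o['tool_rot']; return o,2*np.degrees(np.arctan2(q[1],q[0]))
def shift(dw,yaw):
    a=np.radians(yaw); d=np.asarray(dw)*1000
    return np.round([d[0]*np.cos(a)+d[1]*np.sin(a), d[0]*np.sin(a)-d[1]*np.cos(a), -d[2]],1)
E
python3 - <<'E'
from h import *
o,a=tool(); print(o['clock'],o['eef_pos'],a,o['joint_pos'])
print(shift(np.array([.4997,.1973,.12])-o['eef_pos'],a))
E
```

```text
2.325 [0.49943476 0.2005762  0.21905881] 160.12142469851554 [ 3.81821959e-01  3.66318295e-01 -4.70893656e-02  1.15776608e+00
  1.59628179e-04  7.28768518e-01]
[-1.4 -3.  99.1]
```

>>> step_arm(
  rows=[
    [[-1,-3,0],-10],
    [[-1,-3,0],-17.2],
    [[-1,-3,0],-17.2],
  ],
)

```text
clock: 2.7
eef_pos: [0.4989, 0.1952, 0.2199]
tool_rot: [0.029, 1.0, 0.0, 0.0]
ft_force: [0.4, 1.2, -0.7]
grip_width: 0.0853
grasp_force: 0.0
```

```bash
python3 - <<'E'
from h import *
o,a=tool(); P=bot.camera_params('wrist'); I,D=bot.camera('wrist'); cv2.imwrite('pics/w1.png',I[...,::-1])
print(o['clock'],o['eef_pos'],a,P['fx'],P['cx'],P['cy'])
v,u=np.mgrid[0:400,0:640]; W,d=world('wrist',D,u.ravel(),v.ravel(),P); z=W[:,2]
near=(d>0)&(np.abs(W[:,0]-.49)<.09)&(np.abs(W[:,1]-.2)<.08)
for n,lo,hi in [('plate',.008,.016),('fin',.03,.05),('tongue',.003,.007)]:
    m=near&(z>lo)&(z<hi)
    if m.sum(): 
        r=cv2.minAreaRect((W[m,:2]*1000).astype(np.float32)); print(n,m.sum(),np.round(r[0],1),np.round(r[1],1),round(r[2],1),np.median(W[m],axis=0))
E
```

```text
2.7 [0.49893954 0.19515939 0.21989396] 176.68932181753186 309.70691628693146 321.8341992567083 194.1926262146416
plate 12743 [499.3 196.5] [100.7 130.7] 87.7 [0.48794828 0.19661435 0.01280852]
fin 1130 [498.6 196.9] [46.  14.4] 86.8 [0.49680596 0.19708002 0.04613083]
tongue 1285 [479.1 207.4] [162.4 105.1] 24.6 [0.42767459 0.20006623 0.00543983]
```

View pics/w1.png

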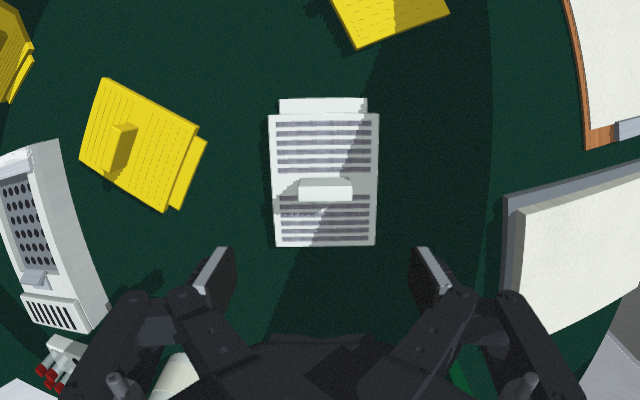

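>>> step_arm(
  rows=[
    [[0,1.6,60],-0.7],
    [[0,1.6,110],-0.7],
    [[0,1.6,131],-0.7],
    [[0,1.6,131],-0.7],
  ],
)

```text
clock: 3.25
eef_pos: [0.4975, 0.1961, 0.087]
tool_rot: [0.023, 1.0, -0.001, -0.002]
ft_force: [0.1, -0.4, 0.4]
grip_width: 0.0857
grasp_force: 0.0
```

>>> step_arm(
  rows=[
    [[0,0,0],0],
    [[0,0,0],0],
    [[0,0,0],0],
    [[0,0,0],0],
    [[0,0,0],0],
    [[0,0,0],0],
  ],
  claw=1,
)

```text
clock: 4.0
eef_pos: [0.5001, 0.1972, 0.0908]
tool_rot: [0.022, 1.0, 0.001, 0.002]
ft_force: [-0.9, -1.0, 6.0]
grip_width: 0.0449
grasp_force: 63.2
```

>>> step_arm(
  rows=[
    [[0,0,-40],0],
    [[0,0,-100],0],
    [[0,0,-130],0],
    [[0,0,-130],0],
  ],
)

```text
clock: 4.5
eef_pos: [0.5003, 0.1972, 0.2214]
tool_rot: [0.022, 1.0, 0.001, 0.003]
ft_force: [-0.1, -0.7, -4.9]
grip_width: 0.0449
grasp_force: 63.5
```

```bash
python3 - <<'E'
from h import *
for c in ['scene','side']:
    D=np.load(c+'D.npy'); v,u=np.mgrid[0:400,0:640]; W,d=world(c,D,u.ravel(),v.ravel()); z=W[:,2]
    m0=(d>0)&(abs(W[:,0]-.275)<.09)&(abs(W[:,1]+.235)<.1)
    for lo,hi in [(.009,.016),(.03,.06)]:
        m=m0&(z>lo)&(z<hi); r=cv2.minAreaRect((W[m,:2]*1000).astype(np.float32)); print(c,m.sum(),cv2.boxPoints(r).round().tolist(),z[m].max())
    m=(d>0)&(W[:,0]>.38)&(W[:,0]<.53)&(abs(W[:,1]+.195)<.06)   # profile along cleaner x
    for x in np.arange(.41,.53,.006):
        k=m&(abs(W[:,0]-x)<.003)&(abs(W[:,1]+.195)<.03); 
        if k.sum(): print(round((x-.5187)*1000),k.sum(),np.percentile(z[k],[10,50,90]).round(4))
o,a=tool(); print(o['clock'],o['eef_pos'],a,o['ft_force'],o['ft_torque'],o['joint_pos'][5])
print(shift(np.array([.379,-.2007,.20])-o['eef_pos'],a))
E
```

```text
scene 726 [[185.0, -236.0], [239.0, -320.0], [352.0, -248.0], [298.0, -164.0]] 0.015998857366481656
scene 105 [[247.0, -229.0], [273.0, -267.0], [291.0, -254.0], [265.0, -217.0]] 0.0503733273471797
-97 4 [0.0557 0.0569 0.0584]
-91 30 [0.0557 0.0572 0.0588]
-85 36 [0.0554 0.0581 0.0603]
-79 34 [0.0558 0.0576 0.0592]
-73 57 [0.039  0.0557 0.0585]
-67 87 [0.039  0.0524 0.0585]
-61 40 [0.0378 0.0398 0.0424]
-55 31 [0.0379 0.0402 0.0421]
-49 34 [0.0384 0.0406 0.0419]
-43 39 [0.0383 0.0406 0.0424]
-37 31 [0.0381 0.0404 0.0423]
-31 37 [0.0383 0.04   0.0428]
-25 33 [0.0385 0.0405 0.0421]
-19 39 [0.0384 0.0396 0.0411]
-13 34 [0.0382 0.0406 0.0424]
-7 37 [0.0381 0.0409 0.0418]
-1 39 [0.0387 0.0404 0.0419]
5 35 [0.0389 0.0409 0.0421]
11 18 [0.039  0.0402 0.0421]
side 903 [[181.0, -230.0], [237.0, -321.0], [360.0, -246.0], [304.0, -155.0]] 0.015986085821561358
side 118 [[246.0, -226.0], [274.0, -266.0], [288.0, -256.0], [260.0, -217.0]] 0.05064341099708902
-109 27 [-0.0004  0.0014  0.0029]
-103 29 [-0.0002  0.0019  0.0038]
-97 90 [0.0001 0.0275 0.0545]
-91 32 [0.0516 0.0585 0.0604]
-85 28 [0.0572 0.0586 0.0603]
-79 26 [0.0568 0.0583 0.0602]
-73 27 [0.0574 0.0591 0.0607]
-67 14 [0.0569 0.0589 0.0612]
-61 21 [0.0398 0.0418 0.0434]
-55 23 [0.0403 0.0421 0.0433]
-49 27 [0.0395 0.0413 0.0434]
-43 25 [0.0403 0.0418 0.043 ]
-37 28 [0.0405 0.0418 0.0429]
-31 26 [0.0407 0.0419 0.044 ]
-25 25 [0.0403 0.0419 0.0434]
-19 27 [0.0401 0.0412 0.0437]
-13 29 [0.0403 0.0416 0.0432]
-7 22 [0.0402 0.0422 0.0432]
-1 31 [0.0402 0.0415 0.0434]
5 24 [0.0395 0.0413 0.0433]
11 14 [0.0403 0.0417 0.0436]
4.5 [0.50025536 0.1972257  0.22135633] 177.46562840694492 [-0.14599462 -0.74414524 -4.9497947 ] [-0.06932123 -0.05083111  0.04226489] 0.4197605086076138
[ 103.5 -402.9   21.4]
```

>>> step_arm(
  rows=[
    [[103.5,-403,20],-5.2],
    [[103.5,-403,20],-5.2],
    [[103.5,-403,20],-5.2],
    [[103.5,-403,20],-5.2],
    [[103.5,-403,20],-5.2],
    [[103.5,-403,20],-5.2],
    [[103.5,-403,20],-5.2],
    [[103.5,-403,20],-5.2],
    [[103.5,-403,50],-5.2],
    [[103.5,-403,63],-5.2],
    [[103.5,-403,63],-5.2],
  ],
)

```text
clock: 5.88
eef_pos: [0.3766, -0.1999, 0.1542]
tool_rot: [-0.024, 1.0, 0.001, -0.002]
ft_force: [-0.5, 0.5, -4.6]
grip_width: 0.0451
grasp_force: 63.9
```

```bash
cat >> h.py <<'E'
C0=np.array([.5187,-.1941]); CY=np.radians(2.7); RC=np.array([[np.cos(CY),-np.sin(CY)],[np.sin(CY),np.cos(CY)]])
def cl(p): p=np.asarray(p); return np.r_[(p[:2]-C0)@RC, p[2]]*1000
def look(n):
    o,a=tool(); P=bot.camera_params('wrist'); I,D=bot.camera('wrist'); cv2.imwrite(f'pics/{n}.png',I[...,::-1])
    v,u=np.mgrid[0:400,0:640]; W,d=world('wrist',D,u.ravel(),v.ravel(),P)
    W=np.c_[(W[:,:2]-C0)@RC, W[:,2]]*1000; W[d<=0]=1e6
    print(o['clock'],'TCPcl',cl(o['eef_pos']).round(1),'yaw',round(a,2),'F',o['ft_force'].round(1),'T',o['ft_torque'].round(2),'w',o['grip_width'],o['grasp_force'])
    return o,W,I
def tilt(W,o):
    t=cl(o['eef_pos']); m=(abs(W[:,1]-t[1])<45)&(W[:,0]-t[0]>-90)&(W[:,0]-t[0]<-12)&(W[:,2]>t[2]-170)&(W[:,2]<t[2]-50)
    # plate top, robust line z(x), RANSAC-ish via fitLine
    p=W[m]; p=p[(p[:,0]-t[0]<-20)&(p[:,0]-t[0]>-55)]
    l=cv2.fitLine(p[:,[0,2]].astype(np.float32),cv2.DIST_WELSCH,0,.01,.01).ravel()
    print('n',len(p),'tilt',np.degrees(np.arctan(l[1]/l[0])).round(1),'x',l[2].round(1),'z',l[3].round(1))
E
python3 - <<'E'
from h import *
o,W,I=look('w2'); tilt(W,o)
E
```

```text
5.875 TCPcl [-142.2    0.9  154.2] yaw 182.74 F [-0.5  0.5 -4.6] T [ 0.02 -0.03 -0.01] w 0.045110459754336224 63.90644431114197
n 11870 tilt 0.1 x -180.2 z 76.5
```

View pics/w2.png

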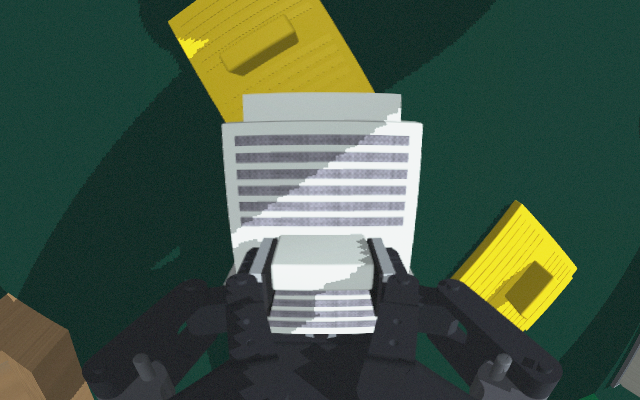

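>>> step_arm(
  rows=[
    [[0,0,6],0],
    [[0,0,10],0],
    [[0,0,14],0],
    [[0,0,17],0],
    [[0,0,20],0],
    [[0,0,20],0],
  ],
)

```text
clock: 6.68
eef_pos: [0.3739, -0.2015, 0.137]
tool_rot: [-0.022, 1.0, -0.001, -0.004]
ft_force: [-16.5, -0.9, 16.3]
grip_width: 0.0446
grasp_force: 68.7
```

```bash
python3 - <<'E'
from h import *
o,W,I=look('w3'); tilt(W,o)
E
```

```text
6.675 TCPcl [-145.    -0.6  137. ] yaw 182.58 F [-16.5  -0.9  16.3] T [-0.18  2.68  0.03] w 0.04461968962805777 68.69060397148132
n 11578 tilt 11.4 x -182.6 z 52.4
```

>>> step_arm(
  rows=[
    [[0,0,3],0],
    [[0,0,6],0],
    [[0,0,8],0],
    [[0,0,8],0],
  ],
)

```text
clock: 7.22
eef_pos: [0.3723, -0.2015, 0.1282]
tool_rot: [-0.022, 1.0, -0.001, -0.006]
ft_force: [-18.9, -3.5, 14.0]
grip_width: 0.0452
grasp_force: 68.6
```

```bash
python3 - <<'E'
from h import *
o,W,I=look('w4'); tilt(W,o)
E
```

```text
7.225 TCPcl [-146.6   -0.5  128.2] yaw 182.54 F [-18.9  -3.5  14. ] T [-0.51  3.13  0.05] w 0.04518739320251588 68.57294082641602
n 11162 tilt 20.4 x -183.9 z 38.2
```

>>> step_arm(
  rows=[
    [[4,0,-25],0],
    [[4,0,-60],0],
    [[4,0,-70],0],
    [[4,0,-70],0],
  ],
)

```text
clock: 7.78
eef_pos: [0.3742, -0.2017, 0.1982]
tool_rot: [-0.023, 1.0, -0.0, 0.001]
ft_force: [-0.1, -0.5, -5.0]
grip_width: 0.0449
grasp_force: 66.8
```

```bash
python3 - <<'E'
from h import *
o,W,I=look('w5'); tilt(W,o)
t=cl(o['eef_pos'])
m=(abs(W[:,1]-t[1])<30)&(W[:,0]-t[0]>-85)&(W[:,0]-t[0]<-15)&(W[:,2]>t[2]-140)
for x in range(-82,-14,3):
    k=m&(abs(W[:,0]-t[0]-x)<1.5)
    if k.sum(): print(x,k.sum(),np.percentile(W[k,2]-t[2],[10,50,90]).round(1))
E
```

```text
7.775 TCPcl [-144.7   -0.8  198.2] yaw 182.67 F [-0.1 -0.5 -5. ] T [0.02 0.04 0.02] w 0.04485222334117057 66.84762597084045
n 11228 tilt 20.4 x -182.0 z 107.8
-67 249 [-109.5 -108.6 -107.7]
-64 572 [-108.8 -107.9 -107. ]
-61 540 [-107.7 -106.8 -105.9]
-58 570 [-106.6 -105.7 -104.7]
-55 780 [-105.3  -97.7  -96.2]
-52 602 [-97.  -96.1 -95.1]
-49 666 [-95.7 -94.5 -93.3]
-46 623 [-94.4 -93.5 -92.7]
-43 677 [-93.7 -92.6 -91.4]
-40 649 [-91.9 -91.1 -90.1]
-37 636 [-91.1 -90.3 -89.5]
-34 685 [-90.4 -89.2 -88. ]
-31 668 [-88.7 -87.7 -86.9]
-28 633 [-88.1 -87.2 -86.3]
-25 700 [-87.  -85.6 -84.7]
-22 813 [-85.4 -84.4  30.1]
-19 5460 [-83.3  25.   30.9]
-16 4959 [-81.4   6.6  16.1]
```

View pics/w5.png

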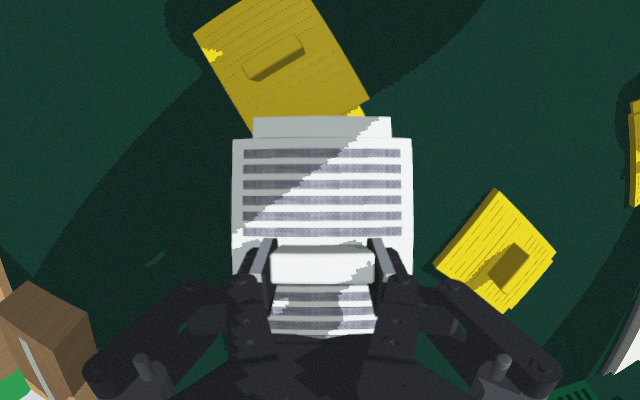

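>>> step_arm(
  rows=[
    [[-50,1,0],0],
    [[-110,1,0],0],
    [[-153,1,0],0],
    [[-153,1,0],0],
    [[-153,1,15],0],
    [[-153,1,30],0],
    [[-153,1,38],0],
    [[-153,1,38],0],
  ],
)

```text
clock: 8.82
eef_pos: [0.5254, -0.1933, 0.1588]
tool_rot: [-0.023, 1.0, 0.0, -0.001]
ft_force: [0.2, -0.0, -3.4]
grip_width: 0.0446
grasp_force: 66.6
```

```bash
python3 - <<'E'
from h import *
o,W,I=look('w6'); tilt(W,o)
t=cl(o['eef_pos'])
m=(abs(W[:,1]-t[1])<30)
for x in range(-100,-50,3):
    k=m&(abs(W[:,0]-x)<1.5)
    if k.sum(): print(x,k.sum(),np.percentile(W[k,2],[10,50,90]).round(1))
for lo,hi,n in [(55.5,59.5,'lip')]:
    k=(W[:,2]>lo)&(W[:,2]<hi)&(W[:,0]<-60)&(W[:,0]>-105)&(abs(W[:,1])<80)
    r=cv2.minAreaRect(W[k,:2].astype(np.float32)); print(n,k.sum(),np.round(r[0],1),np.round(r[1],1),r[2])
E
```

```text
8.825 TCPcl [  6.8   0.5 158.8] yaw 182.64 F [ 0.2 -0.  -3.4] T [ 0.02 -0.01  0.  ] w 0.04464228513165537 66.57439827919006
n 11209 tilt 20.1 x -30.7 z 68.7
-94 374 [57.  57.9 58.8]
-91 580 [57.  58.  58.8]
-88 597 [57.2 58.  58.8]
-85 569 [57.1 57.9 58.9]
-82 593 [57.  57.9 58.8]
-79 589 [57.2 58.  58.9]
-76 572 [57.1 57.9 58.8]
-73 609 [57.1 57.9 58.8]
-70 569 [57.2 58.  58.9]
-67 516 [40.6 57.6 58.6]
-64 486 [40.2 41.1 41.9]
-61 590 [40.3 41.5 50.7]
-58 529 [50.  51.1 52.1]
-55 561 [51.2 52.1 53. ]
-52 569 [52.3 53.2 54.2]
lip 11834 [-80.7  -0.6] [141.  28.] 89.9388656616211
```

View pics/w6.png

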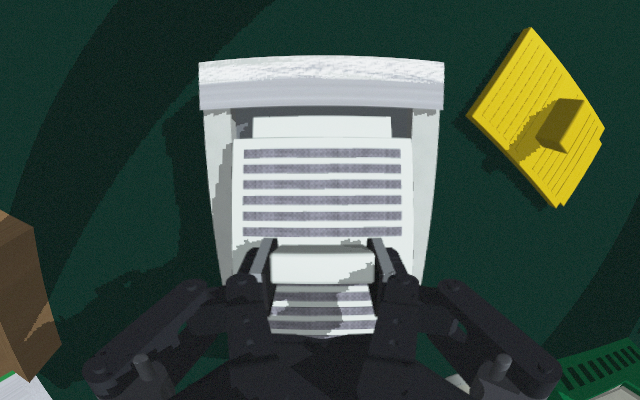

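>>> step_arm(
  rows=[
    [[0,0,4],0],
    [[4,-1,4.5],0],
    [[8,-1,4.5],0],
    [[12,-1,4.5],0],
    [[12,-1,4.5],0],
  ],
)

```text
clock: 9.5
eef_pos: [0.5143, -0.195, 0.1556]
tool_rot: [-0.023, 1.0, 0.0, -0.0]
ft_force: [-0.5, 0.4, -3.6]
grip_width: 0.0445
grasp_force: 66.6
```

```bash
python3 - <<'E'
from h import *
o,W,I=look('w7'); tilt(W,o)
t=cl(o['eef_pos'])
m=(abs(W[:,1]-t[1])<30)
for x in range(-76,-50,2):
    k=m&(abs(W[:,0]-x)<1)
    if k.sum(): print(x,k.sum(),np.percentile(W[k,2],[10,50,90]).round(1))
E
```

```text
9.5 TCPcl [ -4.5  -0.7 155.6] yaw 182.66 F [-0.5  0.4 -3.6] T [ 0.07 -0.05  0.05] w 0.04452473325761868 66.57398700714111
n 11209 tilt 20.2 x -41.8 z 65.3
-76 399 [57.1 58.  58.8]
-74 399 [57.2 58.  58.7]
-72 419 [57.1 58.  58.8]
-70 407 [57.2 58.1 58.9]
-68 390 [57.1 58.  58.8]
-66 257 [48.2 49.7 58.4]
-64 357 [48.6 49.4 50.4]
-62 404 [49.2 50.1 51. ]
-60 543 [50.2 57.2 59.1]
-58 430 [58.3 59.1 60. ]
-56 416 [58.9 59.8 60.7]
-54 453 [59.8 61.2 62. ]
-52 416 [61.1 62.  62.7]
```

>>> step_arm(
  rows=[
    [[2.5,0,1.6],0],
    [[2.5,0,4],0],
    [[2,0,7],0],
    [[1.5,0,10],0],
    [[1.5,0,10],0],
  ],
)

```text
clock: 10.18
eef_pos: [0.5165, -0.1952, 0.1482]
tool_rot: [-0.024, 1.0, -0.001, 0.004]
ft_force: [4.4, 2.8, 6.3]
grip_width: 0.0448
grasp_force: 68.9
```

```bash
cat >> h.py <<'E'
def prof(W,o):
    t=cl(o['eef_pos']); m=(abs(W[:,1]-t[1])<30)
    for x in range(-70,-50,2):
        k=m&(abs(W[:,0]-x)<1)
        if k.sum(): print(x,k.sum(),np.percentile(W[k,2],[10,50,90]).round(1))
E
python3 - <<'E'
from h import *
o,W,I=look('w8'); tilt(W,o); prof(W,o)
E
```

```text
10.175 TCPcl [ -2.3  -1.  148.2] yaw 182.72 F [4.4 2.8 6.3] T [ 0.46 -0.29 -0.05] w 0.04478502237439185 68.89596819877625
n 11625 tilt 15.3 x -39.7 z 61.9
-70 448 [57.1 58.  58.9]
-68 444 [57.2 58.  58.9]
-66 242 [46.6 47.7 58.4]
-64 411 [46.7 47.6 48.5]
-62 473 [47.4 48.4 55.6]
-60 509 [48.6 55.8 56.9]
-58 445 [55.6 56.6 57.4]
-56 460 [56.2 57.2 58.2]
-54 441 [57.4 58.3 59.1]
-52 449 [57.8 58.9 59.7]
```

>>> step_arm(
  rows=[
    [[3,0,-1],0],
    [[6,0,-1],0],
    [[6,0,0],0],
    [[6,0,1],0],
  ],
)

```text
clock: 10.72
eef_pos: [0.5114, -0.1957, 0.1479]
tool_rot: [-0.024, 1.0, -0.001, 0.006]
ft_force: [7.1, 2.4, 12.1]
grip_width: 0.0451
grasp_force: 69.6
```

```bash
python3 - <<'E'
from h import *
o,W,I=look('w9'); tilt(W,o); prof(W,o)
E
```

```text
10.725 TCPcl [ -7.3  -1.3 147.9] yaw 182.72 F [ 7.1  2.4 12.1] T [ 0.61 -0.66 -0.1 ] w 0.04507227324585617 69.60528016090393
n 11627 tilt 15.1 x -44.8 z 61.8
-70 441 [57.2 58.  58.8]
-68 447 [57.2 58.  58.9]
-66 383 [54.9 56.1 58.2]
-64 439 [55.4 56.3 57. ]
-62 441 [55.9 56.7 57.6]
-60 465 [56.6 57.7 58.7]
-58 448 [57.6 58.4 59.3]
-56 432 [58.  58.8 59.7]
-54 449 [58.1 58.9 59.8]
-52 480 [58.9 60.  60.9]
```

>>> step_arm(
  rows=[
    [[-1,0,2],0],
    [[-2,0,4],0],
    [[-3,0,7],0],
    [[-4,0,9],0],
    [[-4,0,9],0],
  ],
)

```text
clock: 11.4
eef_pos: [0.5155, -0.1958, 0.1415]
tool_rot: [-0.024, 1.0, -0.001, 0.006]
ft_force: [1.9, 3.8, 24.3]
grip_width: 0.0445
grasp_force: 72.7
```

```bash
python3 - <<'E'
from h import *
o,W,I=look('w10'); tilt(W,o); prof(W,o)
E
```

```text
11.4 TCPcl [ -3.3  -1.5 141.5] yaw 182.71 F [ 1.9  3.8 24.3] T [ 0.83  0.39 -0.11] w 0.044500482950259025 72.65530228614807
n 11972 tilt 10.2 x -40.9 z 59.4
-70 486 [57.2 58.  58.8]
-68 479 [57.2 58.  58.8]
-66 388 [47.5 54.3 58.3]
-64 464 [54.  54.8 55.6]
-62 471 [54.3 55.2 56. ]
-60 500 [54.8 55.7 56.7]
-58 474 [55.7 56.6 57.4]
-56 476 [56.1 56.9 57.7]
-54 440 [56.  56.8 57.8]
-52 481 [56.1 57.  58. ]
```

>>> step_arm(
  rows=[
    [[-1,0,3],0],
    [[-2,0,6],0],
    [[-2.5,0,8],0],
    [[-2.5,0,8],0],
  ],
)

```text
clock: 11.95
eef_pos: [0.5183, -0.196, 0.1334]
tool_rot: [-0.024, 1.0, -0.002, 0.007]
ft_force: [3.8, 1.7, 19.3]
grip_width: 0.0448
grasp_force: 74.3
```

```bash
python3 - <<'E'
from h import *
o,W,I=look('w11'); tilt(W,o); prof(W,o)
E
```

```text
11.95 TCPcl [ -0.5  -1.9 133.4] yaw 182.72 F [ 3.8  1.7 19.3] T [ 0.55 -0.14  0.09] w 0.044810898818372955 74.34515833854675
n 12292 tilt 5.0 x -38.3 z 56.1
-70 529 [57.1 58.  58.8]
-68 531 [57.2 57.9 58.9]
-66 450 [52.9 53.8 58.2]
-64 502 [52.8 53.6 54.5]
-62 497 [53.  53.8 54.7]
-60 522 [53.4 54.3 55.3]
-58 518 [53.9 54.7 55.5]
-56 517 [54.1 54.9 55.7]
-54 474 [53.7 54.6 55.4]
-52 519 [53.9 54.7 55.8]
```

Going well; on to flat.

>>> step_arm(
  rows=[
    [[-1,0,3],0],
    [[-1,0,6],0],
    [[-1.5,0,9],0],
    [[-1.5,0,9],0],
    [[-1.5,0,9],0],
  ],
)

```text
clock: 12.62
eef_pos: [0.5205, -0.1961, 0.1266]
tool_rot: [-0.024, 1.0, -0.002, 0.008]
ft_force: [-1.0, 2.0, 36.0]
grip_width: 0.0451
grasp_force: 77.8
```

```bash
python3 - <<'E'
from h import *
o,W,I=look('w12'); tilt(W,o); prof(W,o)
E
```

```text
12.625 TCPcl [  1.7  -2.1 126.6] yaw 182.71 F [-1.  2. 36.] T [1.19 0.95 0.08] w 0.0450551854004014 77.80239701271057
n 12601 tilt -0.0 x -36.4 z 52.9
-70 623 [57.2 58.  58.8]
-68 576 [57.1 57.9 58.8]
-66 486 [51.6 52.5 57.9]
-64 543 [51.7 52.5 53.4]
-62 528 [51.7 52.5 53.3]
-60 586 [51.9 52.8 53.7]
-58 531 [52.3 53.1 54. ]
-56 517 [52.3 53.1 53.9]
-54 533 [51.7 52.5 53.3]
-52 566 [51.8 52.7 53.5]
```

>>> step_arm(
  rows=[
    [[0,0,2],0],
    [[0,0,3],0],
    [[0,0,0],0],
    [[0,0,-6],0],
  ],
)

```text
clock: 13.18
eef_pos: [0.52, -0.1959, 0.1283]
tool_rot: [-0.024, 1.0, -0.002, 0.007]
ft_force: [15.4, -3.4, -23.1]
grip_width: 0.0448
grasp_force: 70.9
```

```bash
cat >> h.py <<'E'
def catchp():
    for c in ['scene','side']:
        I,D=bot.camera(c); v,u=np.mgrid[0:400,0:640]; W,d=world(c,D,u.ravel(),v.ravel())
        W=np.c_[(W[:,:2]-C0)@RC, W[:,2]]*1000; m=(d>0)&(abs(W[:,1])<20)
        ks=[m&(W[:,2]>l)&(W[:,2]<l+5)&(W[:,0]>45)&(W[:,0]<95) for l in (48,53,58,63,68,73)]
        print(c,[(int(k.sum()),np.median(W[k,0]).round(1) if k.any() else 0) for k in ks])
        k=m&(W[:,0]>20)&(W[:,0]<57)&(W[:,2]<70); print('free side top',[(x,np.median(W[k&(abs(W[:,0]-x)<3),2]).round(1)) for x in range(25,58,6) if (k&(abs(W[:,0]-x)<3)).any()])
E
python3 - <<'E'
from h import *
o,W,I=look('w13'); tilt(W,o); catchp()
E
```

```text
13.175 TCPcl [  1.2  -1.9 128.3] yaw 182.74 F [ 15.4  -3.4 -23.1] T [-0.56 -3.42  0.23] w 0.04480383250926198 70.86212038993835
n 12511 tilt 1.0 x -36.8 z 53.7
scene [(49, np.float64(88.1)), (94, np.float64(71.7)), (52, np.float64(80.8)), (4, np.float64(70.0)), (8, np.float64(71.3)), (23, np.float64(71.6))]
free side top [(25, np.float64(53.4)), (31, np.float64(53.8)), (37, np.float64(53.9)), (43, np.float64(54.4)), (49, np.float64(54.1)), (55, np.float64(54.9))]
side [(8, np.float64(67.8)), (59, np.float64(57.0)), (40, np.float64(76.5)), (14, np.float64(62.9)), (13, np.float64(65.4)), (19, np.float64(68.5))]
free side top [(25, np.float64(54.7)), (31, np.float64(54.3)), (37, np.float64(54.9)), (43, np.float64(54.6)), (49, np.float64(54.4)), (55, np.float64(55.7))]
```

>>> step_arm(
  rows=[
    [[0,0,4],0],
    [[0,0,5],0],
  ],
)

```text
clock: 13.58
eef_pos: [0.5205, -0.196, 0.1266]
tool_rot: [-0.024, 1.0, -0.002, 0.007]
ft_force: [1.6, 3.2, 34.0]
grip_width: 0.0449
grasp_force: 77.6
```

>>> step_arm(
  rows=[
    [[0,0,0],0],
    [[0,0,0],0],
    [[0,0,0],0],
    [[0,0,0],0],
    [[0,0,0],0],
  ],
  claw=-1,
)

```text
clock: 14.2
eef_pos: [0.5149, -0.1949, 0.1189]
tool_rot: [-0.023, 1.0, 0.0, -0.0]
ft_force: [0.3, -0.5, -0.7]
grip_width: 0.0853
grasp_force: 0.0
```

>>> step_arm(
  rows=[
    [[0,0,-20],0],
    [[0,0,-60],0],
    [[0,0,-110],0],
    [[50,0,-160],0],
    [[100,0,-160],0],
    [[150,0,-160],0],
    [[150,0,-160],0],
  ],
)

```text
clock: 15.08
eef_pos: [0.3621, -0.2014, 0.2794]
tool_rot: [-0.022, 1.0, 0.0, -0.001]
ft_force: [0.4, 0.9, -0.2]
grip_width: 0.0858
grasp_force: 0.0
```

```bash
python3 - <<'E'
from h import *
o,W,I=look('w14'); catchp()
I,D=bot.camera('side'); cv2.imwrite('pics/s2.png',cv2.resize(I[130:260,230:430,::-1],None,fx=4,fy=4))
I,D=bot.camera('scene'); cv2.imwrite('pics/c2.png',cv2.resize(I[130:260,180:380,::-1],None,fx=4,fy=4))
E
```

```text
15.075 TCPcl [-1.568e+02  1.000e-01  2.794e+02] yaw 182.53 F [ 0.4  0.9 -0.2] T [-0.    0.01 -0.04] w 0.08581564834548819 0.0
scene [(60, np.float64(63.8)), (76, np.float64(76.7)), (59, np.float64(79.5)), (6, np.float64(69.3)), (4, np.float64(72.4)), (26, np.float64(71.3))]
free side top [(25, np.float64(52.3)), (31, np.float64(52.7)), (37, np.float64(51.9)), (43, np.float64(52.3)), (49, np.float64(52.4)), (55, np.float64(53.0))]
side [(18, np.float64(55.5)), (44, np.float64(57.0)), (41, np.float64(78.5)), (12, np.float64(62.8)), (15, np.float64(65.4)), (18, np.float64(69.1))]
free side top [(25, np.float64(53.3)), (31, np.float64(53.6)), (37, np.float64(53.2)), (43, np.float64(53.1)), (49, np.float64(53.7)), (55, np.float64(54.1))]
```

View pics/s2.png

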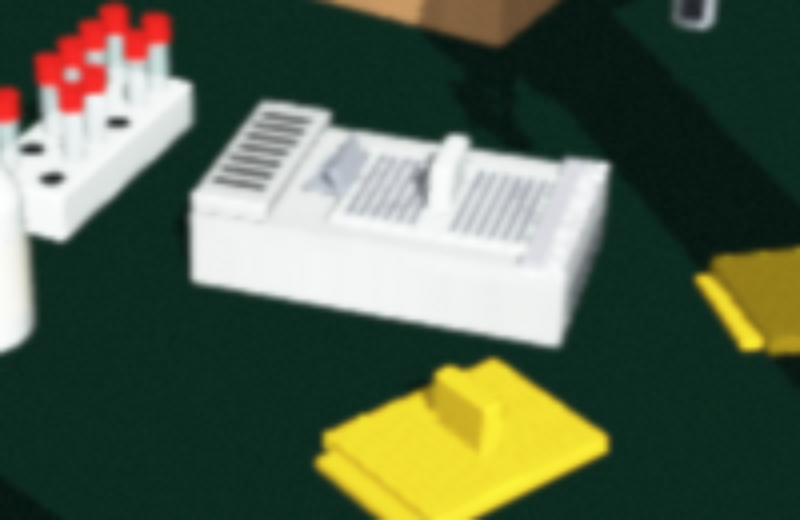

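View pics/c2.png

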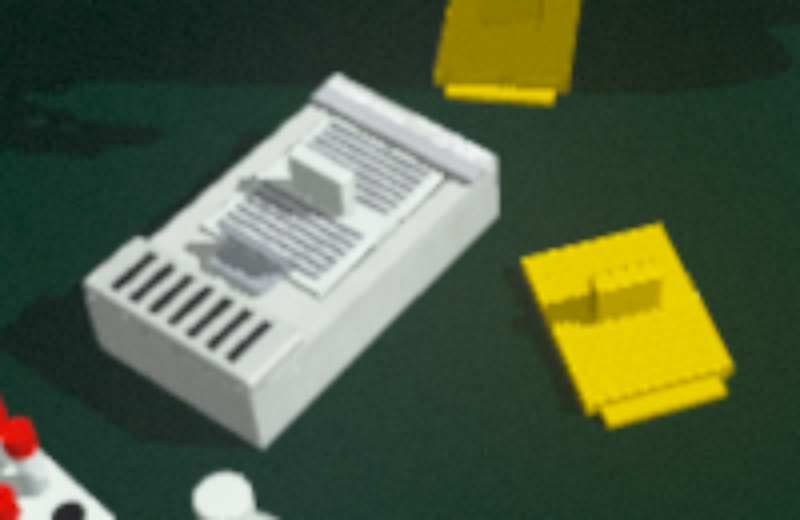

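The cassette lies flat: its plate top reads about z 52–53 mm, with the fin upright at side crop (450,180). The catch plate at side crop (340,165) stands at its rest position over the free edge.

```bash
python3 -c "
from workcell import bot
print(bot.job_done())"
```

```text
the job is handed in; nothing more can be done
None
```

The filter cassette is back in the well with its tongue under the lip, lying flat and held by the spring catch (a roughly 20 N upward pull did not free it); the gripper is clear, the basket, rack and bottle were left alone, and I handed the job in at about 15 s; the hand-in returned no verdict.

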